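# Stand the tall key spindle on its cork mat

### The arm

A 6-joint arm with a two-finger parallel gripper is mounted at the origin on the work surface. World frame = base frame: x ahead of the robot, y to its left, z up, the work surface at z = 0. Lengths are in m, angles in rad, forces in N, time in s.
With the tool pointing down it reaches from about 0.15 to 0.775 m from the base axis. Payload 6.1 kg.
Tool frame: the origin (TCP) lies on the centre line of the jaws, within the pads' length; the fingertips stand 17 mm ahead of it and the grasp point (between the pads) lies 2 mm behind it; z points along the fingers, x is the direction in which the jaws open and shut, and the axes are right-handed (so a half turn about z gives the same grasp; the last joint's range is limited). The gripper opens to 85 mm and grips with 20 to 120 N. Pads are 22 mm wide; open, the fingers measure 114 mm over their backs; the gripper's body (76 mm by 85 mm) begins 54 mm behind the grasp point. The pads swing forward as they close: fully open they stand 13 mm farther back than shut.
Start: joints at [1.228, 0.126, -0.04, 1.405, 0, 1.571], TCP at [0.176, 0.494, 0.248] pointing down, gripper open.
Joint ranges: [-2.72, 2.72], [-0.95, 1.95], [-1.27, 1.35], [-1.78, 2.02], [-1.46, 1.47], [-3.14, 3.14]. Speed limits (rad/s): [2.39, 2.39, 3.01, 3.14, 3.14, 3.14].

### API

Orientations are given as a unit quaternion [w, x, y, z].
In Python, from cell import arm gives the robot as it stands.
- The arm moves only by the tool play_rows, never from a script. Its argument "targets" is a list of rows, each a list of 3 entries, a list of its own where there are three numbers: the opening, from -1 (shut) to 1 (fully open), then the shift along the tool's x, y, z in mm, then the turn, a rotation vector about the tool's x, y, z in degrees. A call has 1 to 12 rows; each row is the pose to reach, as a shift and turn from the pose commanded when the call began, along the tool's axes at that moment; what a row does not reach only later rows make up. A row lasts 1/8 s, in which the tool goes at most 62.5 mm and 10.7 degrees, less where a joint would pass 70% of its speed; a pose out of reach is approached as far as the arm can. A call with a gripper value outside its range is refused whole. The fingers move at their own pace and stop on an object; the grip force is fixed at half the most. Time passes only in rows, so rows that repeat a pose let the fingers close. It gives the time, the measured TCP pose, the force and the opening at its end, in the units of the state.
- arm.observe(): the state, without advancing time (a new reading comes with each control period).
- arm.snapshot(name): name is "side" or "top"; returns (picture, depth): 480x640x3 uint8, red, green, blue; 480x640 float32, m along the optical axis (not along the pixel's ray), 0 where there is no reading.
- arm.get_calibration(name): a dict with "mtx" (3x3 intrinsics, pixels), "R" (3x3) and "t" (3): a world point X has camera coordinates R X + t. Camera axes: x right, y down, z forward; pixel columns grow to the right and rows downward; lengths in m; the calibration is good to about 2 mm. A picture is of the moment at which its call begins. get_calibration takes no time and is no camera call.
- arm.finish_job(): hands the job in, once; it reports no verdict.
The state is a dict: "t": time; "qpos": joint angles; "dq": joint speeds; "effort": joint torques, N m; "eef_pos": TCP position; "ee_rot": TCP orientation; "contact_force": force on the tool from outside, world axes, zero at the start; "moment": the same for the moment, N m; "grip_width": finger opening in m.
Only numpy, scipy, OpenCV 4.12 (cv2) and the standard library are available. Lean on these libraries where they do the work, as an engineer would, in place of code of your own. Each camera call takes 0.05 s, during which the arm holds its last target. There are 200 camera calls.

### The job

Two turned-wood key spindles lean in sloping wooden rests on the shoe rack. Lift the taller one out of its rest, lower it foot-down onto the middle of the round cork mat until it stands there upright, then let go, draw back and watch for a second or two that it stays standing without wobbling. Leave the shorter spindle in its rest and the white cup where it is.

Things in the scene. Friction and masses are not known exactly. Their poses are not given: they have to be found in the camera images.
- tall_spindle: Taller key spindle, dark wood, 160 mm long, 50-105 g. From its foot up: disc foot 32 mm across (0-16 mm), waist 20 (16-40), body 32 (40-100), neck 22 (100-160, rounded top). Origin: centre of the foot's underside; z along it to the top. It leans 40 degrees, top roughly towards the robot, in a V trough under its lower side up to 84 mm along z; the neck is free all round. Lifts out straight up.
- short_spindle: Shorter key spindle, same wood, same foot and neck, but 105 mm long (neck from 75 mm up), leaning alike in an identical rest. Origin: centre of the foot's underside; z along it to the top. Leave alone. Each rest is fixed: V trough reaching 24 mm either side of the spindle's axis, 44 mm square toe board under the foot, 150 x 64 mm base plate.
- mat: Round cork mat, 100 mm in diameter, 5 mm thick, fixed flat on the shoe rack's top (height 0). Origin: centre of its underside; z up; its upper face is 5 mm above the origin.
- cup: White ceramic cup without a handle, 80 mm in diameter at the rim, 85 mm high, standing loose to the robot's right of the rests and the mat. Origin: centre of its underside; z up. Must be left alone.
There are look-alikes about, which are no part of the job. Leave any red look-alike of the tall_spindle alone. Of the things that look like the mat, take the one that is farthest to the robot's left at the start.

How it is judged:
By the outcome, as a careful person would: the job done as asked, in the order asked, and still so for the second after the job is handed in, with the robot touching nothing.
It also fails if it takes over 43 s, if anything falls off the work surface, if the arm or the gripper's body presses on something with over 40 N, if the wrist force passes 120 N, or if a joint passes its speed limit or range.

## Working session

There is one attempt and no reset: what is moved stays moved. The work goes in short steps, Python scripts to look and compute and a tool call to move; the robot and the scene stay as the last step left them, time stands still between calls to the robot, and variables do not carry over. Pictures are saved under pics/ and viewed, on a budget of 10 in all, crops included, one or two more only if the job needs it, and the job is handed in when it is done.

Besides the shell and the picture viewer there is one more tool, called in YAML: its name, and indented under it one key for each argument. play_rows: Moves the arm, as the interface text tells. Its arguments: {"type":"object","properties":{"targets":{"type":"array"}},"required":["targets"]}

```bash
ls; mkdir -p pics; cat > h.py <<'E'
import numpy as np, cv2
from cell import arm
def snap(n,f):
    im,d=arm.snapshot(n); cv2.imwrite(f'pics/{f}.png',im[:,:,::-1]); np.savez(f'pics/{f}.npz',im=im,d=d); return im,d
def pts(n,d):
    c=arm.get_calibration(n);K=np.array(c['mtx']);R=np.array(c['R']);t=np.array(c['t'])
    v,u=np.mgrid[:480,:640]
    P=np.stack([(u-K[0,2])/K[0,0]*d,(v-K[1,2])/K[1,1]*d,d],-1)
    return (P-t)@R
E
python3 - <<'E'
from h import *
s=arm.observe();print(s)
for n in('side','top'):
    c=arm.get_calibration(n);print(n,-np.array(c['R']).T@c['t'],np.array(c['R']).round(2).tolist(),c['mtx'])
    snap(n,n+'0')
E
```

```text
pics
{'t': 0.0, 'qpos': array([ 1.22801711e+00,  1.26376846e-01, -4.06172079e-02,  1.40539829e+00,
        1.15191577e-05,  1.57078868e+00]), 'dq': array([ 5.31008345e-04,  9.16898414e-06,  1.31418647e-03, -4.20142677e-04,
        5.77585391e-04, -2.05788670e-03]), 'effort': array([-1.00279682e-03, -4.35910714e+01,  3.52926350e+01,  1.73882965e-02,
       -1.00104753e-04,  3.41773138e-06]), 'eef_pos': array([0.17632332, 0.49409656, 0.24752589]), 'ee_rot': array([ 4.55060028e-04,  8.17342607e-01,  5.76151391e-01, -6.55566630e-04]), 'contact_force': array([-0.07395342, -0.33794295,  0.54093284]), 'moment': array([ 0.01339425, -0.01535885, -0.02414649]), 'grip_width': 0.08566412693855165}
side [ 0.38583361 -0.61409695  0.63842512] [[0.95, -0.32, 0.02], [-0.22, -0.69, -0.69], [0.23, 0.65, -0.72]] [[449.25975913   0.         323.32617557]
 [  0.         449.25975913 245.54275534]
 [  0.           0.           1.        ]]
top [ 0.42414516 -0.08709055  1.41960797] [[-0.0, -1.0, 0.0], [-0.99, 0.0, -0.11], [0.11, -0.0, -0.99]] [[624.6196961    0.         323.49516809]
 [  0.         624.6196961  245.30235242]
 [  0.           0.           1.        ]]
```

View pics/top0.png

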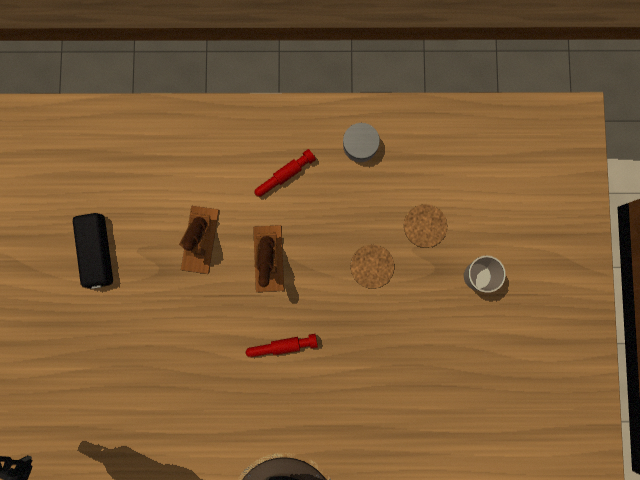

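View pics/side0.png

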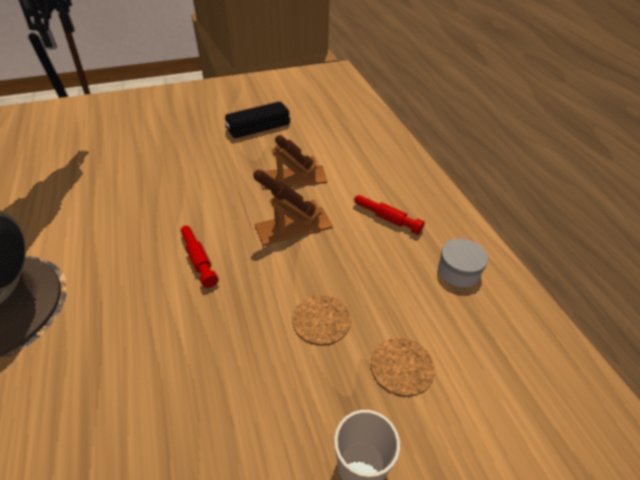

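The top view shows the tall spindle at about (265,260), with its neck end at the bottom near (265,283). The short spindle is at (195,232), the left mat at (372,266), the other mat at (425,226), and the cup at (487,274). In the side view the tall spindle runs from about (258,176) to (315,212).

```bash
python3 - <<'E'
from h import *
def load(f):
    z=np.load(f'pics/{f}.npz');return z['im'],z['d']
for n,(u0,v0,u1,v1),(a0,b0,a1,b1) in(('top',(250,222,290,300),(345,240,400,295)),('side',(248,165,335,225),(285,288,358,350))):
    im,d=load(n+'0');P=pts(n,d)
    hsv=cv2.cvtColor(im,cv2.COLOR_RGB2HSV)
    m=np.zeros((480,640),bool);m[v0:v1,u0:u1]=True
    m&=(P[...,2]>.02)&(hsv[...,2]<95)&(d>0)
    q=P[m];print(n,len(q),q.min(0),q.max(0))
    c=q.mean(0);_,_,vt=np.linalg.svd(q-c);a=vt[0]*np.sign(vt[0][2]);s=(q-c)@a
    print(' c',c,'axis',a,'tilt',np.degrees(np.arccos(a[2])),'yaw',np.degrees(np.arctan2(a[1],a[0])),s.min(),s.max(),'ends',c+a*s.min(),c+a*s.max())
    for k in np.arange(s.min(),s.max(),.012):
        w=q[(s>=k)&(s<k+.012)]
        if len(w):print('  ',round(k-s.min(),3),len(w),w.mean(0).round(4),np.ptp(w@np.cross(a,[0,0,1])/np.linalg.norm(np.cross(a,[0,0,1]))).round(4))
    # mat: height plane
    mm=np.zeros((480,640),bool);mm[b0:b1,a0:a1]=True
    g=cv2.Laplacian(cv2.GaussianBlur(cv2.cvtColor(im,cv2.COLOR_RGB2GRAY),(3,3),0),cv2.CV_32F)
    mk=mm&(P[...,2]>.0025)&(P[...,2]<.012); w=P[mk];print(' mat',len(w),np.median(w,0),w.min(0),w.max(0),'plane z',np.median(P[mm&~mk][:,2]))
    print(' sat mat/table',hsv[(b0+b1)//2-8:(b0+b1)//2+8,(a0+a1)//2-8:(a0+a1)//2+8].reshape(-1,3).mean(0),hsv[b0:b0+6,a0:a0+6].reshape(-1,3).mean(0))
E
```

```text
top 854 [0.48228933 0.01127179 0.02080871] [0.60034255 0.05936912 0.16157432]
 c [0.5437268  0.03273238 0.09171712] axis [-0.62251885 -0.01005946  0.78254015] tilt 38.50625864436779 yaw -179.0742213679646 -0.08585094006148755 0.09063205683390398 ends [0.59717063 0.03359599 0.02453531] [0.48730663 0.03182067 0.16264034]
   0.0 14 [0.5937 0.0268 0.0327] 0.0391
   0.012 71 [0.5885 0.0354 0.0411] 0.0444
   0.024 100 [0.5797 0.0344 0.0478] 0.0463
   0.036 44 [0.5666 0.0317 0.0525] 0.0466
   0.048 49 [0.5628 0.0332 0.0675] 0.0435
   0.06 69 [0.5521 0.0318 0.0735] 0.0439
   0.072 79 [0.548  0.0317 0.0851] 0.0449
   0.084 76 [0.54   0.0313 0.095 ] 0.0456
   0.096 63 [0.5353 0.0336 0.1056] 0.0425
   0.108 83 [0.529  0.0332 0.114 ] 0.031
   0.12 36 [0.5208 0.0331 0.1248] 0.0216
   0.132 40 [0.5127 0.032  0.1338] 0.0212
   0.144 37 [0.5053 0.0323 0.1438] 0.0206
   0.156 54 [0.4952 0.0318 0.152 ] 0.0187
   0.168 39 [0.4876 0.0321 0.1555] 0.0181
 mat 1424 [ 0.53402067 -0.20021746  0.00507231] [ 0.47053221 -0.2617335   0.00250149] [ 0.5938365  -0.13846825  0.01185016] plane z -0.000353553401579368
[... 564 characters left out ...]
.5634 0.1798 0.0455] 0.0076
   0.132 79 [0.5875 0.0269 0.0378] 0.0353
   0.144 177 [0.5723 0.0256 0.0394] 0.078
   0.156 136 [0.5536 0.0251 0.0482] 0.067
   0.168 197 [0.5454 0.0236 0.0636] 0.0517
   0.18 256 [0.5332 0.024  0.0764] 0.0433
   0.192 205 [0.5296 0.024  0.0988] 0.0357
   0.204 116 [0.5203 0.025  0.1157] 0.0281
   0.216 92 [0.5068 0.0258 0.1326] 0.0172
   0.228 124 [0.4931 0.0259 0.1469] 0.024
   0.24 3 [0.4912 0.0236 0.1539] 0.0071
 mat 2160 [ 0.53266736 -0.20229022  0.00438091] [ 0.47031501 -0.25026732  0.00250089] [ 0.60153557 -0.15002233  0.00810775] plane z -0.0006448637942253695
 sat mat/table [ 14.13671875 162.59765625 178.81640625] [ 15.13888889 150.94444444 191.02777778]
```

```bash
cat >> h.py <<'E'
from scipy.spatial.transform import Rotation as Ro
def rot(q): return Ro.from_quat([q[1],q[2],q[3],q[0]])
def rel(p,R,s=None):
    s=s or arm.observe(); A=rot(s['ee_rot'])
    print('shift mm',(A.inv().apply(np.array(p)-s['eef_pos'])*1000).round(1),'turn deg',np.degrees((A.inv()*Ro.from_matrix(R)).as_rotvec()).round(1))
def ori(z,x):
    z=np.array(z,float);z/=np.linalg.norm(z);x=np.array(x,float);x-=z*(x@z);x/=np.linalg.norm(x);return np.stack([x,np.cross(z,x),z],1)
A=np.array([-.643,-.012,.766]);G=np.array([.505,.033,.129])
E
python3 - <<'E'
from h import *
for n,(a0,b0,a1,b1) in(('top',(340,235,405,298)),('side',(280,282,362,355))):
    z=np.load(f'pics/{n}0.npz');im=z['im'];P=pts(n,z['d'])
    m=np.zeros((480,640),np.uint8);m[b0:b1,a0:a1]=cv2.medianBlur(P[...,2].astype(np.float32),5)[b0:b1,a0:a1]>.0025
    k=cv2.getStructuringElement(cv2.MORPH_ELLIPSE,(7,7));m=cv2.morphologyEx(cv2.morphologyEx(m,cv2.MORPH_CLOSE,k),cv2.MORPH_OPEN,k)
    c=max(cv2.findContours(m,0,1)[0],key=cv2.contourArea);e=cv2.fitEllipse(c)
    C=arm.get_calibration(n);Rm=np.array(C['R']);t=np.array(C['t']);d=Rm.T@np.linalg.inv(C['mtx'])@np.array([*e[0],1]);o=-Rm.T@t
    print(n,e,o+d*(.005-o[2])/d[2])
R=ori(-A,[0,1,0])
rel(G+.1*A,R)
E
```

```text
top ((372.0217590332031, 266.0621643066406), (41.802589416503906, 42.54423141479492), 10.027762413024902) [ 0.53390471 -0.20020493  0.005     ]
side ((321.2692565917969, 319.2878112792969), (47.89436340332031, 57.221351623535156), 92.02583312988281) [ 0.53273718 -0.20269101  0.005     ]
shift mm [-346.5  404.4   42.5] turn deg [-39.5   7.6 -19. ]
```

play_rows:
  targets:
    - [1,[0,0,-20],[0,0,-10]]

```text
t: 0.22
eef_pos: [0.1761, 0.4935, 0.2666]
ee_rot: [0.001, 0.763, 0.647, -0.002]
contact_force: [-0.2, -0.6, -0.7]
grip_width: 0.0856
```

```bash
python3 - <<'E'
from h import *
s=arm.observe();print(s['qpos'],s['t']);rel(G+.1*A,ori(-A,[0,1,0]));rel(G+.1*A,ori(-A,[0,-1,0]))
E
```

```text
[1.22800691e+00 1.28326486e-01 3.28266261e-03 1.44982066e+00
 8.48324985e-06 1.39190008e+00] 0.225
shift mm [-412.1  336.4   62.4] turn deg [-39.9   4.2  -9.2]
shift mm [-412.1  336.4   62.4] turn deg [  6.1  58.5 160.6]
```

play_rows:
  targets:
    - [1,[-50,40,5],[-5,0,-1]]
    - [1,[-100,80,10],[-10,1,-2]]
    - [1,[-147,120,20],[-15,2,-3]]
    - [1,[-195,160,28],[-20,2,-5]]
    - [1,[-245,200,36],[-25,3,-6]]
    - [1,[-290,237,44],[-30,3,-7]]
    - [1,[-335,273,50],[-35,4,-8]]
    - [1,[-375,306,57],[-40,4,-9]]
    - [1,[-412,336,62],[-40,4,-9]]
    - [1,[-412,336,62],[-40,4,-9]]
    - [1,[-412,336,62],[-40,4,-9]]

```text
t: 1.6
eef_pos: [0.4384, 0.0318, 0.206]
ee_rot: [0.239, 0.666, 0.662, 0.246]
contact_force: [-0.4, 0.5, -0.1]
grip_width: 0.0854
```

```bash
python3 - <<'E'
from h import *
s=arm.observe();print(s['qpos'].round(2),s['t'],s['eef_pos']);rel(G,ori(-A,[0,1,0]))
a,_=snap('side','side1');b,_=snap('top','top1')
cv2.imwrite('pics/c1.png',np.hstack([cv2.resize(a[100:260,200:360],(400,400),interpolation=2),cv2.resize(b[190:330,195:335],(400,400),interpolation=2)])[:,:,::-1])
E
```

```text
[ 0.11 -0.58 -0.87  0.57 -0.07  0.1 ] 1.6 [0.43837113 0.03183311 0.20595237]
shift mm [  0.4   1.4 101.8] turn deg [ 0.1  0.2 -0.5]
```

View pics/c1.png

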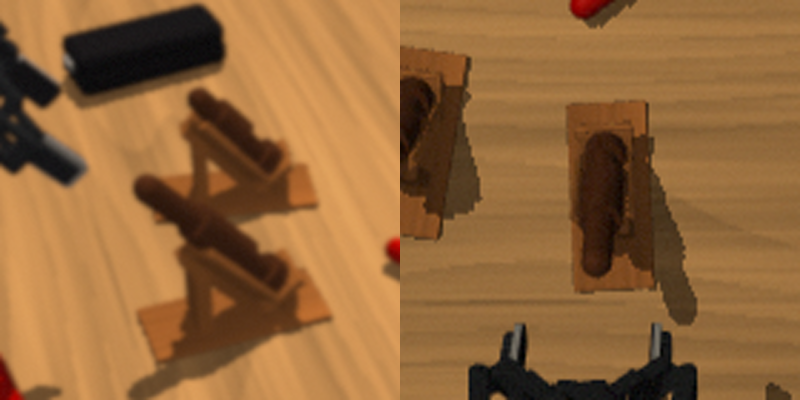

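The gripper is lined up: the fingers straddle the neck's axis, at crop x of about 515 and 657 with the neck at 597, which agrees after parallax. I'll advance along the axis and grip.

play_rows:
  targets:
    - [1,[0,1,40],[0,0,0]]
    - [1,[0,1,75],[0,0,0]]
    - [1,[0,1,95],[0,0,0]]
    - [1,[0,1,104],[0,0,0]]
    - [1,[0,1,104],[0,0,0]]
    - [-0.2,[0,1,104],[0,0,0]]
    - [-1,[0,1,104],[0,0,0]]
    - [-1,[0,1,104],[0,0,0]]
    - [-1,[0,1,104],[0,0,0]]
    - [-1,[0,1,104],[0,0,0]]
    - [-1,[0,1,104],[0,0,0]]
    - [-1,[0,1,104],[0,0,0]]

```text
t: 3.2
eef_pos: [0.5068, 0.0335, 0.1283]
ee_rot: [0.239, 0.665, 0.663, 0.247]
contact_force: [-4.2, 3.1, 6.3]
grip_width: 0.0207
```

```bash
python3 - <<'E'
from h import *
s=arm.observe();print(s['qpos'].round(2),s['t'],s['eef_pos'],s['contact_force'],s['grip_width'])
a,_=snap('side','side2');b,_=snap('top','top2')
cv2.imwrite('pics/c2.png',np.hstack([cv2.resize(a[100:260,200:360],(400,400),interpolation=2),cv2.resize(b[190:330,195:335],(400,400),interpolation=2)])[:,:,::-1])
rel(s['eef_pos']+[0,0,.12],rot(s['ee_rot']).as_matrix())
E
```

```text
[ 0.09 -0.36 -0.95  0.27 -0.05  0.08] 3.2 [0.50681859 0.03347474 0.12826037] [-4.2170489   3.11151398  6.29576253] 0.020707775594351295
shift mm [  1.6  77.5 -91.6] turn deg [-0.  0. -0.]
```

View pics/c2.png

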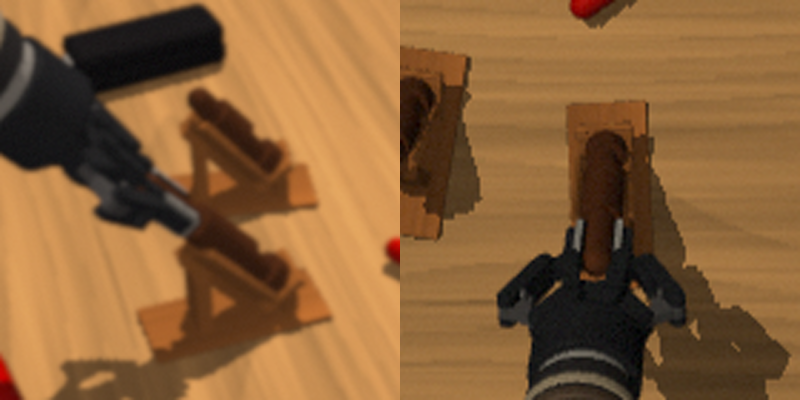

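The fingers hold the neck at a width of 20.7 mm, just above the body. I'll lift straight up.

play_rows:
  targets:
    - [-1,[0,6,-8],[0,0,0]]
    - [-1,[0,20,-23],[0,0,0]]
    - [-1,[1,39,-46],[0,0,0]]
    - [-1,[1,58,-69],[0,0,0]]
    - [-1,[1.6,77.5,-91.6],[0,0,0]]
    - [-1,[1.6,77.5,-91.6],[0,0,0]]
    - [-1,[1.6,77.5,-91.6],[0,0,0]]

```text
t: 4.18
eef_pos: [0.506, 0.0328, 0.246]
ee_rot: [0.239, 0.666, 0.663, 0.246]
contact_force: [0.0, 0.1, -1.6]
grip_width: 0.0205
```

```bash
python3 - <<'E'
from h import *
s=arm.observe();print(s['qpos'].round(2),s['t'],s['eef_pos'],s['contact_force'],s['grip_width'])
th=-.36
rel([.533,-.201,.22],ori([0,0,-1],[np.sin(-th),np.cos(th),0]))
rel([.533,-.201,.22],ori([0,0,-1],[0,1,0]))
E
```

```text
[ 0.09 -0.43 -0.72  0.58 -0.05  0.08] 4.175 [0.5060453  0.0327634  0.24603015] [ 0.03470557  0.09038296 -1.58866292] 0.020530461755035177
shift mm [-234.     5.7   35.4] turn deg [39.5 -7.8 19.5]
shift mm [-234.     5.7   35.4] turn deg [40.  -0.6 -0.3]
```

play_rows:
  targets:
    - [-1,[-20,0,2],[4,0,0]]
    - [-1,[-50,1,6],[10,0,0]]
    - [-1,[-90,2,12],[17,0,0]]
    - [-1,[-130,3,18],[24,0,0]]
    - [-1,[-170,4,25],[31,0,0]]
    - [-1,[-205,5,31],[37,0,0]]
    - [-1,[-225,5.5,34],[39.5,-0.5,0]]
    - [-1,[-234,5.7,35.4],[40,-0.6,-0.3]]
    - [-1,[-234,5.7,35.4],[40,-0.6,-0.3]]
    - [-1,[-234,5.7,35.4],[40,-0.6,-0.3]]
    - [-1,[-234,5.7,35.4],[40,-0.6,-0.3]]

```text
t: 5.55
eef_pos: [0.5335, -0.1999, 0.2221]
ee_rot: [0.001, 0.706, 0.708, 0.001]
contact_force: [-0.3, -0.5, -1.0]
grip_width: 0.0206
```

```bash
python3 - <<'E'
from h import *
s=arm.observe();print(s['qpos'].round(2),s['t'],s['eef_pos'],s['ee_rot'],s['contact_force'],s['grip_width'])
a,d=snap('side','side3');b,_=snap('top','top3')
cv2.imwrite('pics/c3.png',np.hstack([cv2.resize(a[150:390,230:430],(500,600),interpolation=2)])[:,:,::-1])
P=pts('side',d);h=cv2.cvtColor(a,cv2.COLOR_RGB2HSV)
m=(P[...,2]>.05)&(P[...,2]<.25)&(abs(P[...,0]-.533)<.05)&(abs(P[...,1]+.201)<.05)&(h[...,1]>90)&(h[...,2]<140)
for z in np.arange(.05,.24,.01):
    w=m&(abs(P[...,2]-z)<.005)
    if w.sum()>3: q=P[w];print(z.round(3),w.sum(),np.median(q,0).round(4),np.ptp(q[:,0]).round(3))
E
```

```text
[-0.36  0.21  0.    1.36  0.   -0.36] 5.55 [ 0.53351279 -0.19988829  0.22208197] [0.00148018 0.70644883 0.7077614  0.0012861 ] [-0.29053108 -0.51625572 -1.00984713] 0.02058736679299378
0.1 69 [ 0.5294 -0.2107  0.1007] 0.029
0.11 172 [ 0.5302 -0.2066  0.1113] 0.03
0.12 55 [ 0.532  -0.2061  0.1198] 0.019
0.13 16 [ 0.5307 -0.2073  0.1265] 0.014
0.14 83 [ 0.5288 -0.2116  0.1409] 0.029
0.15 91 [ 0.5301 -0.2116  0.1505] 0.029
0.16 97 [ 0.5296 -0.2117  0.1603] 0.031
0.17 94 [ 0.5293 -0.2122  0.1698] 0.03
0.18 111 [ 0.5292 -0.2119  0.18  ] 0.03
0.19 120 [ 0.529  -0.212   0.1909] 0.029
0.2 83 [ 0.5253 -0.2079  0.1959] 0.028
0.21 24 [ 0.524  -0.1986  0.2102] 0.017
0.22 29 [ 0.5238 -0.1998  0.2197] 0.018
0.23 33 [ 0.5237 -0.1994  0.2306] 0.022
```

View pics/c3.png

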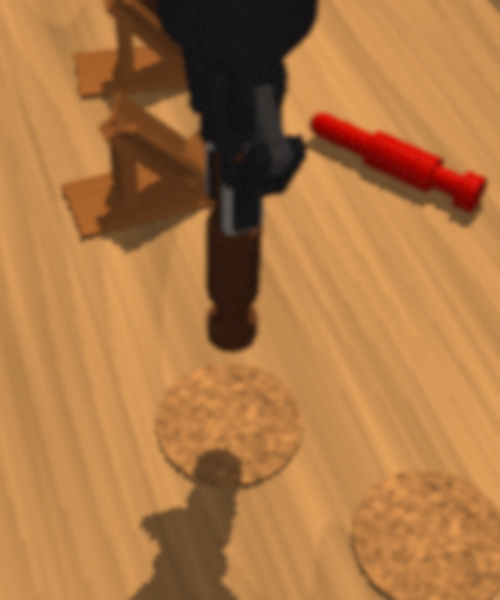

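The spindle hangs upright, with its body axis constant in x and y from z 0.14 to 0.19. The foot, at crop (232,340), is over the left mat, and its underside is at about z 0.096. I'll descend now and creep over the last few millimetres.

play_rows:
  targets:
    - [-1,[-1,0,30],[0,0,0]]
    - [-1,[-2,0,60],[0,0,0]]
    - [-1,[-2,0,78],[0,0,0]]
    - [-1,[-2,0,84],[0,0,0]]
    - [-1,[-2,0,86],[0,0,0]]
    - [-1,[-2,0,86],[0,0,0]]
    - [-1,[-2,0,86],[0,0,0]]

```text
t: 6.52
eef_pos: [0.5345, -0.2028, 0.1362]
ee_rot: [0.002, 0.707, 0.707, 0.001]
contact_force: [0.6, -0.3, -1.6]
grip_width: 0.0208
```

play_rows:
  targets:
    - [-1,[0,0,1],[0,0,0]]
    - [-1,[0,0,2],[0,0,0]]
    - [-1,[0,0,2],[0,0,0]]
    - [-1,[0,0,2],[0,0,0]]

```text
t: 7.02
eef_pos: [0.534, -0.2026, 0.1334]
ee_rot: [0.001, 0.707, 0.707, 0.001]
contact_force: [-0.8, 0.6, -2.3]
grip_width: 0.0205
```

play_rows:
  targets:
    - [-1,[0,0,1],[0,0,0]]
    - [-1,[0,0,1.5],[0,0,0]]
    - [-1,[0,0,1.5],[0,0,0]]

```text
t: 7.4
eef_pos: [0.534, -0.2026, 0.1318]
ee_rot: [0.001, 0.707, 0.707, 0.001]
contact_force: [0.3, -0.2, -1.3]
grip_width: 0.0204
```

play_rows:
  targets:
    - [-1,[0,0,1],[0,0,0]]
    - [-1,[0,0,1],[0,0,0]]
    - [-1,[0,0,1],[0,0,0]]

```text
t: 7.78
eef_pos: [0.5341, -0.2026, 0.131]
ee_rot: [0.001, 0.707, 0.707, 0.001]
contact_force: [-0.1, -0.0, 0.4]
grip_width: 0.0204
```

play_rows:
  targets:
    - [-1,[0,0,0.7],[0,0,0]]
    - [-1,[0,0,0.7],[0,0,0]]
    - [-1,[0,0,0.7],[0,0,0]]

```text
t: 8.15
eef_pos: [0.5344, -0.2027, 0.1309]
ee_rot: [0.001, 0.707, 0.707, 0.001]
contact_force: [-1.5, 1.5, 5.3]
grip_width: 0.0207
```

```bash
python3 - <<'E'
from h import *
for i in range(4):
    print(arm.observe()['contact_force'].round(1),arm.observe()['moment'].round(3))
    if i<2:arm.snapshot('top')
a,d=snap('side','side4')
cv2.imwrite('pics/c4.png',cv2.resize(a[190:370,250:400],(500,600),interpolation=2)[:,:,::-1])
P=pts('side',d);h=cv2.cvtColor(a,cv2.COLOR_RGB2HSV)
m=(P[...,2]>.006)&(P[...,2]<.11)&(abs(P[...,0]-.533)<.03)&(abs(P[...,1]+.201)<.03)&(h[...,1]>90)&(h[...,2]<110)
for z in np.arange(.01,.11,.01):
    w=m&(abs(P[...,2]-z)<.005)
    if w.sum()>3: q=P[w];print(z.round(3),w.sum(),np.median(q,0).round(4),np.ptp(q[:,0]).round(3))
E
```

```text
[-1.5  1.5  5.3] [0.239 0.195 0.017]
[-0.1  1.2  5.3] [0.225 0.153 0.012]
[-0.8  1.2  5.8] [ 0.165  0.255 -0.032]
[-0.8  1.2  5.8] [ 0.165  0.255 -0.032]
0.01 62 [ 0.5296 -0.2153  0.0092] 0.027
0.02 131 [ 0.5299 -0.2098  0.02  ] 0.027
0.03 33 [ 0.5317 -0.2093  0.0309] 0.017
0.04 8 [ 0.5317 -0.21    0.0358] 0.02
0.05 62 [ 0.5293 -0.2146  0.0501] 0.026
0.06 64 [ 0.5303 -0.2149  0.06  ] 0.025
0.07 72 [ 0.5287 -0.2152  0.0702] 0.027
0.08 73 [ 0.53   -0.2153  0.0806] 0.027
0.09 70 [ 0.5298 -0.2154  0.0901] 0.026
0.1 116 [ 0.5271 -0.2142  0.102 ] 0.026
```

View pics/c4.png

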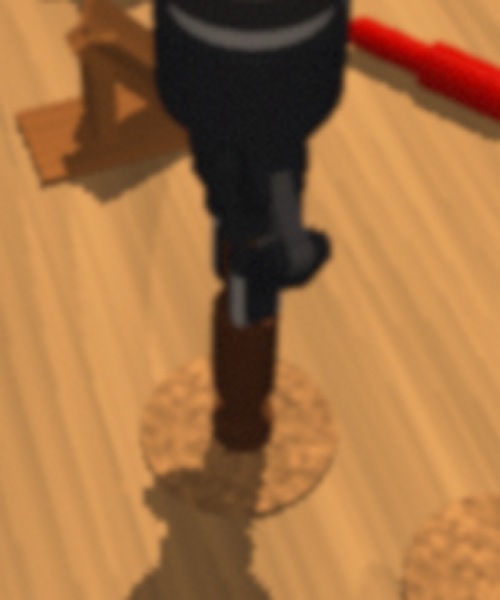

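The foot rests in the middle of the mat (crop (242,435)), touching with about 6–7 N and upright within about 1°. I'll release gently.

play_rows:
  targets:
    - [-0.5,[0,0,-0.3],[0,0,0]]
    - [-0.45,[0,0,-0.3],[0,0,0]]
    - [-0.4,[0,0,-0.3],[0,0,0]]
    - [-0.35,[0,0,-0.3],[0,0,0]]
    - [-0.3,[0,0,-0.3],[0,0,0]]
    - [-0.2,[0,0,-0.3],[0,0,0]]
    - [-0.1,[0,0,-0.3],[0,0,0]]
    - [0.1,[0,0,-0.3],[0,0,0]]
    - [0.3,[0,0,-0.3],[0,0,0]]
    - [0.3,[0,0,-0.3],[0,0,0]]
    - [0.3,[0,0,-0.3],[0,0,0]]

```text
t: 9.68
eef_pos: [0.5341, -0.2027, 0.1305]
ee_rot: [0.001, 0.707, 0.707, 0.001]
contact_force: [-0.1, -0.5, 0.3]
grip_width: 0.0558
```

play_rows:
  targets:
    - [0.3,[0,0,-8],[0,0,0]]
    - [0.3,[0,0,-25],[0,0,0]]
    - [0.3,[0,0,-50],[0,0,0]]
    - [0.3,[0,0,-85],[0,0,0]]
    - [0.3,[0,0,-120],[0,0,0]]
    - [0.3,[0,20,-140],[0,0,0]]
    - [0.3,[0,60,-150],[0,0,0]]
    - [0.3,[0,100,-150],[0,0,0]]
    - [0.3,[0,120,-150],[0,0,0]]
    - [0.3,[0,120,-150],[0,0,0]]

```text
t: 10.92
eef_pos: [0.6547, -0.2023, 0.2808]
ee_rot: [0.001, 0.706, 0.708, 0.001]
contact_force: [-0.3, 0.5, 1.0]
grip_width: 0.0557
```

```bash
python3 - <<'E'
from h import *
s=arm.observe();print(s['t'],s['eef_pos'],s['contact_force'])
a,d=snap('side','side5');b,_=snap('top','top5')
cv2.imwrite('pics/c5.png',np.hstack([cv2.resize(a[100:480,150:450],(400,506),interpolation=2),cv2.resize(b[130:330,170:510],(400,235),interpolation=2)[0:235].repeat(1,0) if 0 else np.pad(cv2.resize(b[130:330,170:510],(400,235)),((0,271),(0,0),(0,0)))])[:,:,::-1])
E
```

```text
10.925 [ 0.65470262 -0.2023099   0.28075191] [-0.28013711  0.51975973  1.04522387]
```

View pics/c5.png

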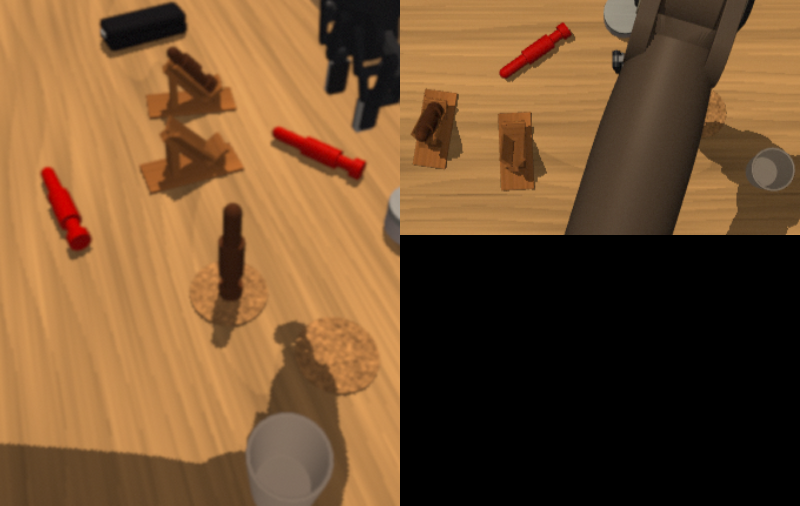

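The spindle stands on the left mat (left crop (231,290)). The short spindle, cup and red look-alikes are undisturbed. The arm drew back the wrong way, out beyond the spindle, so I'll bring it well clear above and towards the base, then watch.

play_rows:
  targets:
    - [0.3,[10,-10,-30],[0,0,0]]
    - [0.3,[50,-40,-50],[0,0,0]]
    - [0.3,[90,-80,-50],[0,0,0]]
    - [0.3,[130,-120,-50],[0,0,0]]
    - [0.3,[170,-160,-50],[0,0,0]]
    - [0.3,[200,-200,-50],[0,0,0]]
    - [0.3,[220,-240,-50],[0,0,0]]
    - [0.3,[230,-280,-50],[0,0,0]]
    - [0.3,[230,-290,-50],[0,0,0]]
    - [0.3,[230,-290,-50],[0,0,0]]

```text
t: 12.28
eef_pos: [0.3626, 0.0269, 0.3308]
ee_rot: [0.002, 0.707, 0.707, 0.002]
contact_force: [0.0, -0.0, -0.1]
grip_width: 0.0553
```

```bash
python3 - <<'E'
from h import *
a,d=snap('side','side6')
E
```

play_rows:
  targets:
    - [0.3,[0,0,0],[0,0,0]]
    - [0.3,[0,0,0],[0,0,0]]
    - [0.3,[0,0,0],[0,0,0]]
    - [0.3,[0,0,0],[0,0,0]]
    - [0.3,[0,0,0],[0,0,0]]
    - [0.3,[0,0,0],[0,0,0]]
    - [0.3,[0,0,0],[0,0,0]]
    - [0.3,[0,0,0],[0,0,0]]
    - [0.3,[0,0,0],[0,0,0]]
    - [0.3,[0,0,0],[0,0,0]]
    - [0.3,[0,0,0],[0,0,0]]
    - [0.3,[0,0,0],[0,0,0]]

```text
t: 13.82
eef_pos: [0.3633, 0.0272, 0.33]
ee_rot: [0.001, 0.707, 0.707, 0.001]
contact_force: [-0.3, -0.6, -0.4]
grip_width: 0.0557
```

```bash
python3 - <<'E'
from h import *
a0=np.load('pics/side6.npz')['im'];a,d=snap('side','side7');b,_=snap('top','top7')
print(arm.observe()['t'],arm.observe()['eef_pos'])
P=pts('side',d);h=cv2.cvtColor(a,cv2.COLOR_RGB2HSV)
m=(P[...,2]>.008)&(P[...,2]<.18)&(abs(P[...,0]-.533)<.03)&(abs(P[...,1]+.201)<.03)&(h[...,2]<110)
for z in (.05,.06,.07,.08,.09,.1,.12,.13,.14,.15,.16,.17):
    w=m&(abs(P[...,2]-z)<.005)
    if w.sum()>3: q=P[w];print(z,w.sum(),np.median(q,0).round(4))
for x in(a0,a):
    g=cv2.inRange(x[245:335,295:345],(0,0,0),(90,60,60));M=cv2.moments(g,True);print(M['m10']/M['m00'],M['m01']/M['m00'],M['m00'])
cv2.imwrite('pics/c7.png',b[:,:,::-1])
E
```

```text
13.925 [0.36331893 0.02719987 0.33005054]
0.05 62 [ 0.5307 -0.2149  0.0508]
0.06 67 [ 0.5304 -0.2146  0.0602]
0.07 75 [ 0.5302 -0.2146  0.0696]
0.08 70 [ 0.5296 -0.2143  0.0801]
0.09 79 [ 0.53   -0.2147  0.0899]
0.1 139 [ 0.5302 -0.2118  0.1027]
0.12 59 [ 0.5314 -0.2098  0.1196]
0.13 60 [ 0.5317 -0.2103  0.1306]
0.14 63 [ 0.5321 -0.2104  0.1405]
0.15 59 [ 0.5321 -0.2106  0.1506]
0.16 119 [ 0.5339 -0.206   0.1606]
27.98086956521739 48.02173913043478 1150.0
28.027145359019265 47.77320490367776 1142.0
```

View pics/c7.png

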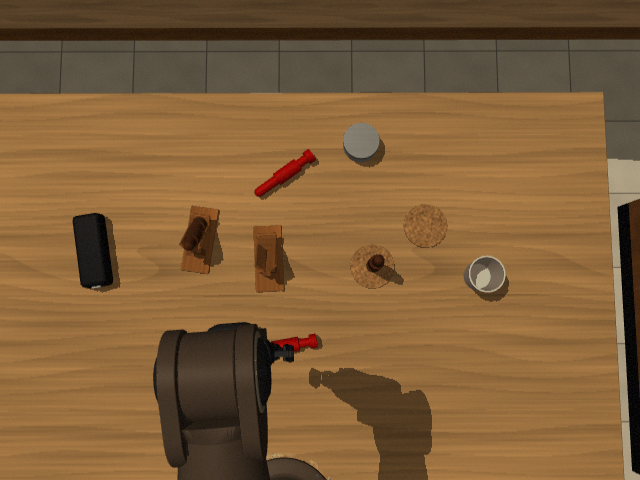

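The tall spindle stands at (375,264) in the middle of the left mat, and nothing else has moved (cup (487,274), short spindle (195,235)). The arm is well clear.

```bash
python3 -c "
from cell import arm
print(arm.finish_job())"
```

```text
the job is handed in; nothing more can be done
None
```

The tall spindle now stands upright in the middle of the left cork mat, and I handed the job in at about 14 s, well under the 43 s limit. I gripped it by the neck along its own axis, lifted it straight out of the rest and turned it upright. I then lowered it until it touched the mat with about 6 N, let go and drew the arm back clear.

**Last checks:**
- **Standing still:** the axis was vertical within measurement noise. Over the 1.5 s watch the spindle's position in the image shifted by less than 0.3 px, so no wobble showed.
- **Position:** it is within about 2 mm of my estimate of the mat centre. The two cameras' estimates of that centre differ by about 2.5 mm.
- **Other items:** the short spindle, the cup and the red look-alikes look undisturbed in the last picture.

**One slip:** my first retreat went outward instead of back towards the robot, so the arm passed over the spindle without contact before moving clear.

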